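# Set the band gauge for the shoulder band and hold it there

### The job

Set the band gauge for the upper line of the vase: turn its stop selector to the two-dot mark while the column is still down, then squeeze the release button in the grip head and pull the telescoping column straight up until it comes against the second stop, which brings the pointer level with the upper pencil line. Finish holding it there: the program ends with the head still gripped and the column extended against the stop, because it sinks back if let go. Do not knock the vase.

Things in the scene. Friction and masses are not known exactly. Their poses are not given: they have to be found in the camera images.
- gauge: Band gauge: fixed grey cast base 100 x 200 x 18 mm with two uprights. Origin: on the bench under the column's axis, z up; unturned, its x points away from the robot and its y to the robot's left. The column's steel tube (27 mm across, 134 mm high) stands at the origin, the stop turret at y = +100 mm, the banding wheel at y = -170 mm.
- column (a joint): Lift of the telescoping column, m: 0 down, growing upwards. It rises until it meets the turret's peg for the set mark: 0.002 at the bar (parked), 0.035 at one dot, 0.070 at two dots (second stop), 0.105 at three. When down it is locked (1 to 2 mm of play) until the button is in by more than 4 mm; the lock is left behind after 15 mm. About 0.4 kg, little friction; sinks back if let go.
- head_grip (a point): Middle of the grip head, a black block on top of the column: 28 mm along the gauge's x, 34 mm along y, 40 mm high; 171 mm above the bench with the column down (block top 19 mm higher). Axes as the gauge's. Pinch it from above along the gauge's x, one finger on the button in its -x face, one on its back; nothing else is beside those faces. Right under it: a collar 34 mm across, 12 mm high.
- button (a joint): Release button of the grip head, m: 0 out, 0.006 fully in. Round aluminium, 18 mm across, at the height of point head_grip; stands 5.5 mm out of the head's -x face (towards the robot) and moves in along the gauge's +x. Its spring needs 2.5 N to start and 6 N for fully in. When both fingers squeeze the head it is flush, at about 0.0055.
- selector (a joint): Angle of the stop selector, rad, growing counter-clockwise seen from above. Four spring detents: 0 at the bar mark (parked), 0.6 at one dot, 1.2 at two dots, 1.8 at three dots; end stops just past the first and last. Between two detents the spring turns it to the nearer one (up to 0.1 N m to get over). Starts at the bar or at one dot.
- knob_grip (a point): Point on the selector knob's upright axis at the height to grip, 177 mm above the bench. The knob has a black bar 46 mm long, 12 mm wide, 157 to 185 mm above the bench, on a round skirt 48 mm across whose top is 158 mm above the bench; grip the bar across its width from above. The bar lies along the line from this point to point knob_pointer.
- knob_pointer (a point): Tip of the knob's pointer (white line) at one end of the bar: 25 mm from the axis, 157 mm above the bench. It turns with the knob and points at the mark that is set.
- mark_two (a point): The two-dot mark (two small white dots side by side) on the round dark dial plate, 78 mm across, under the knob; 33 mm from the knob's axis, 149 mm above the bench. The four marks lie along the plate's edge nearest the robot, 0.6 rad apart, from the robot's left to its right: a short bar, one dot, two dots, three dots.
- scriber_tip (a point): Brass tip of the gauge's pointer, a 7 mm round arm that leaves the column's collar towards the gauge's -y and slopes down: 118 mm from the column's axis, 61 mm below head_grip. 110 mm above the bench with the column down, 180 mm at the second stop; it passes about 8 mm beside the vase.
- wheel: Banding wheel, an iron foot with a freely turning steel head 160 mm across, its top 65 mm above the bench. Origin: on the bench under its axis.
- vase: Open bisque (terracotta) vase, 130 mm high, 85 mm across, about 0.4 kg, standing loose on the middle of the banding wheel, with two pencilled grey lines round it, 80 and 115 mm above its foot. Origin: centre of its underside, z up. Its rim is 195 mm above the bench.

How it is judged:
On the way, in this order (a step that is already met when the one before it is completed fails the run):
1. the selector stands at the two-dot mark while the column is still down (value of joint selector between 1.08 and 1.32 rad and value of joint column below 0.004 m), for 0.2 s.
2. the button is pressed in with the column still down (value of joint selector between 1.08 and 1.32 rad and value of joint button above 0.004 m and value of joint column below 0.006 m), for 0.05 s.
3. the column is pulled up to the second stop (value of joint selector between 1.08 and 1.32 rad and value of joint column between 0.0655 and 0.0735 m), for 0.3 s.
At the end, for the whole second after the job is handed in: The fingers hold the column (over 4 N of contact), the column stands extended at the second stop (0.070 m, -4.5 to +3.5 mm) and still, the selector is at two dots (1.2 rad within 0.12), and the vase stands upright on the wheel within 15 mm of its middle (all of step 3 and contact force between the fingers and column above 4 N and velocity of joint column between -0.01 and 0.01 m/s and horizontal distance between vase and wheel below 0.015 m and angle between vase's own z axis and vertical below 0.12 rad); the arm keeps its last pose, push and grip.
It fails at once if the vase is knocked: pushed more than 15 mm or tipped (horizontal distance between vase and wheel above 0.015 m or angle between vase's own z axis and vertical above 0.12 rad).
It also fails if it takes over 45 s, if anything falls off the work surface, if the arm or the gripper's body presses on something with over 40 N, if the wrist force passes 120 N, or if a joint passes its speed limit or range.

### The arm

A 6-joint arm with a two-finger parallel gripper is mounted at the origin on a cart in front of the work surface, level with it; the furniture and walls round the work are solid. World frame = base frame: x ahead of the robot, y to its left, z up, the work surface at z = 0. Lengths are in m, angles in rad, forces in N, time in s.
With the tool pointing down it reaches from about 0.375 to 0.825 m from the base axis. Payload 5.5 kg.
Tool frame: the origin (TCP) lies midway between the tips of the shut fingers; the grasp point (between the pads) lies 19 mm behind it; z points along the fingers, x is the direction in which the jaws open and shut, and the axes are right-handed (so a half turn about z gives the same grasp; the last joint's range is limited). The gripper opens to 85 mm and grips with 20 to 120 N. Pads are 22 mm wide; open, the fingers measure 114 mm over their backs; the gripper's body (76 mm by 85 mm) begins 54 mm behind the grasp point. The pads swing forward as they close: fully open they stand 13 mm farther back than shut.
Start: joints at [0.741, 0.314, -0.047, 1.21, 0, 1.571], TCP at [0.443, 0.405, 0.231] pointing down, gripper open.
Joint ranges: [-2.67, 2.67], [-0.69, 1.73], [-1.03, 1.25], [-2.08, 2.16], [-1.42, 1.45], [-3.14, 3.14]. Speed limits (rad/s): [2.39, 2.39, 3.01, 3.14, 3.14, 3.14].

### API

Orientations are given as a 3x3 rotation matrix whose columns are the frame's x, y, z axes.
In Python, from workcell import arm gives the robot as it stands. The module is installed in compiled form; this text tells all that it offers.
- The arm moves only by the tool apply_moves, never from a script. Its argument "commands" is one flat list of numbers, 7 for each row, row after row: the opening, from 0 (shut) to 1 (fully open), then the shift along the tool's x, y, z in mm, then the turn, a rotation vector about the tool's x, y, z in rad. In form: [jaw, dx, dy, dz, ax, ay, az, jaw, dx, dy, dz, ax, ay, az, ...]. A call has 1 to 10 rows; each row is the pose to reach, as a shift and turn from the pose commanded when the call began, along the tool's axes at that moment; what a row does not reach only later rows make up. A row lasts 1/12 s, in which the tool goes at most 41.7 mm and 7.16 degrees, less where a joint would pass 70% of its speed; a pose out of reach is approached as far as the arm can. A call with a gripper value outside its range is refused whole. The fingers move at their own pace and stop on an object; "grip_force" is the grip in N (left out, the last holds). Time passes only in rows, so rows that repeat a pose let the fingers close. It gives the time, the measured TCP pose, the force and the opening at its end, in the units of the state.
- arm.observe(): the state, without advancing time (a new reading comes with each control period).
- arm.get_image(name): name is "scene" or "top"; returns (picture, depth): 480x640x3 uint8, red, green, blue; 480x640 float32, m along the optical axis (not along the pixel's ray), 0 where there is no reading.
- arm.get_calibration(name): a dict with "K" (3x3 intrinsics, pixels), "D" ([k1, k2, p1, p2, k3] as OpenCV has them; the pictures are not rectified), "rvec" (rotation vector, rad) and "tvec" (3), from world to camera coordinates, as OpenCV has them. Camera axes: x right, y down, z forward; pixel columns grow to the right and rows downward; lengths in m; the calibration is good to about 2 mm. A picture is of the moment at which its call begins. get_calibration takes no time and is no camera call.
- arm.finish_job(): hands the job in, once; it reports no verdict.
The state is a dict: "time_s": time; "joint_pos": joint angles; "qvel": joint speeds; "joint_torque": joint torques, N m; "position": TCP position; "tcp_rot": TCP orientation; "wrist_force": force on the tool from outside, world axes, zero at the start; "ft_torque": the same for the moment, N m; "width": finger opening in m.
Only numpy, scipy, OpenCV 4.12 (cv2) and the standard library are available. Lean on these libraries where they do the work, as an engineer would, in place of code of your own. Each camera call takes 0.05 s, during which the arm holds its last target.

## Working session

There is one attempt and no reset: what is moved stays moved. The work goes in short steps, Python scripts to look and compute and a tool call to move; the robot and the scene stay as the last step left them, time stands still between calls to the robot, and variables do not carry over. Pictures are saved under pics/ and viewed, and the job is handed in when it is done.

Besides the shell and the picture viewer there is one more tool, called after "Request:" by a JSON object that holds its "fn" and its "kwargs", one argument or row to a line. apply_moves: Moves the arm, as the interface text tells. Its arguments: {"type":"object","properties":{"commands":{"type":"array","items":{"type":"number"}},"grip_force":{"type":"number"}},"required":["commands"]}

```bash
mkdir -p pics; ls; cat > h.py <<'E'
import numpy as np, cv2
from workcell import arm
def snap(name, tag):
    im,d=arm.get_image(name)
    cv2.imwrite(f'pics/{tag}.png', im[:,:,::-1]); np.savez(f'pics/{tag}.npz', im=im,d=d)
    return im,d
def cal(name):
    c=arm.get_calibration(name); K=np.array(c['K'],float);D=np.array(c['D'],float)
    R=cv2.Rodrigues(np.array(c['rvec'],float))[0]; t=np.array(c['tvec'],float).ravel()
    return K,D,R,t
def ray(name,u,v):
    K,D,R,t=cal(name)
    p=cv2.undistortPoints(np.array([[[u,v]]],float),K,D)[0,0]
    o=-R.T@t; r=R.T@np.array([p[0],p[1],1.])
    return o,r
def at_z(name,u,v,z):
    o,r=ray(name,u,v); return o+r*(z-o[2])/r[2]
def at_d(name,u,v,d):
    o,r=ray(name,u,v); return o+r*d
def proj(name,P):
    c=arm.get_calibration(name)
    return cv2.projectPoints(np.array(P,float).reshape(-1,1,3),np.array(c['rvec'],float),np.array(c['tvec'],float),np.array(c['K'],float),np.array(c['D'],float))[0].reshape(-1,2)
def crop(tag,u0,v0,u1,v1,s,out):
    im=cv2.imread(f'pics/{tag}.png')[v0:v1,u0:u1]
    cv2.imwrite(f'pics/{out}.png', cv2.resize(im,None,fx=s,fy=s,interpolation=cv2.INTER_CUBIC))
E
python3 - <<'E'
from h import *
np.set_printoptions(precision=4,suppress=True)
s=arm.observe()
for k,v in s.items(): print(k,v)
for n in ('scene','top'):
    snap(n,n+'0'); K,D,R,t=cal(n); print(n,K,D,-R.T@t, R[2])
E
```

```text
pics
time_s 0.0
joint_pos [ 0.741   0.3142 -0.0481  1.2102  0.      1.5708]
qvel [-0.0018  0.001  -0.0011 -0.002  -0.0015 -0.0003]
joint_torque [  0.0044 -53.9592  33.9746   0.0193   0.0001   0.    ]
position [0.4422 0.4046 0.2305]
tcp_rot [[ 0.7378  0.675  -0.0013]
 [ 0.675  -0.7378 -0.0012]
 [-0.0017 -0.     -1.    ]]
wrist_force [-0.6775  0.4982 -0.5855]
ft_torque [-0.0485 -0.0426  0.0244]
width 0.08549869127114558
scene [[519.0563   0.     324.7404]
 [  0.     519.0563 245.6037]
 [  0.       0.       1.    ]] [0.0449 0.     0.     0.     0.    ] [ 0.1733 -0.5339  0.6077] [ 0.4044  0.7188 -0.5656]
top [[610.8002   0.     314.7642]
 [  0.     610.8002 242.2106]
 [  0.       0.       1.    ]] [-0.0268  0.      0.      0.      0.    ] [0.4507 0.0749 1.0595] [ 0.0749  0.004  -0.9972]
```

View pics/scene0.png

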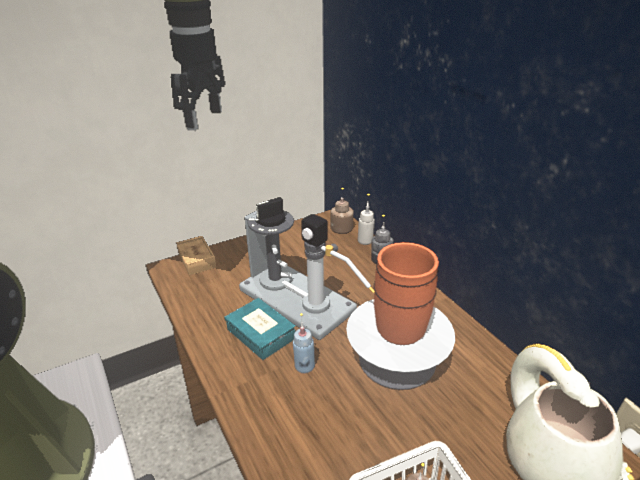

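View pics/top0.png

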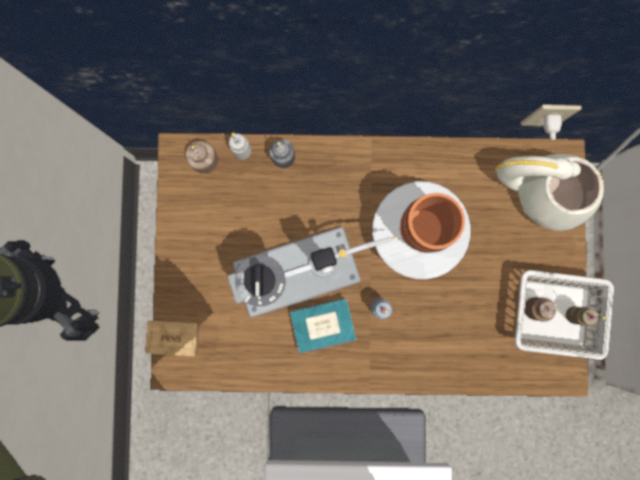

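The scene picture shows the gauge at about (300,270) with the vase on its wheel to the right at (405,300). In the top picture the knob is near (261,281), the head near (323,258) and the vase near (433,222). Next I'll enlarge these areas.

```bash
python3 - <<'E'
from h import *
np.set_printoptions(precision=4,suppress=True)
crop('top0',225,215,365,320,5.6,'top0c')
crop('scene0',230,185,380,297,5.3,'scene0c')
print(proj('top',[[0.443,0.405,0.231],[0.45,0.07,0.0]]))
E
```

```text
[[ 73.715  289.9347]
 [319.3596 288.571 ]]
```

View pics/top0c.png

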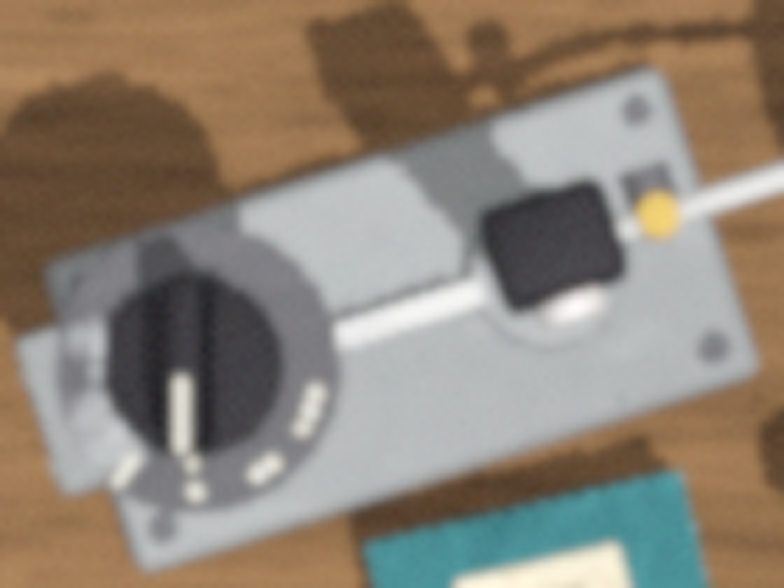

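View pics/scene0c.png

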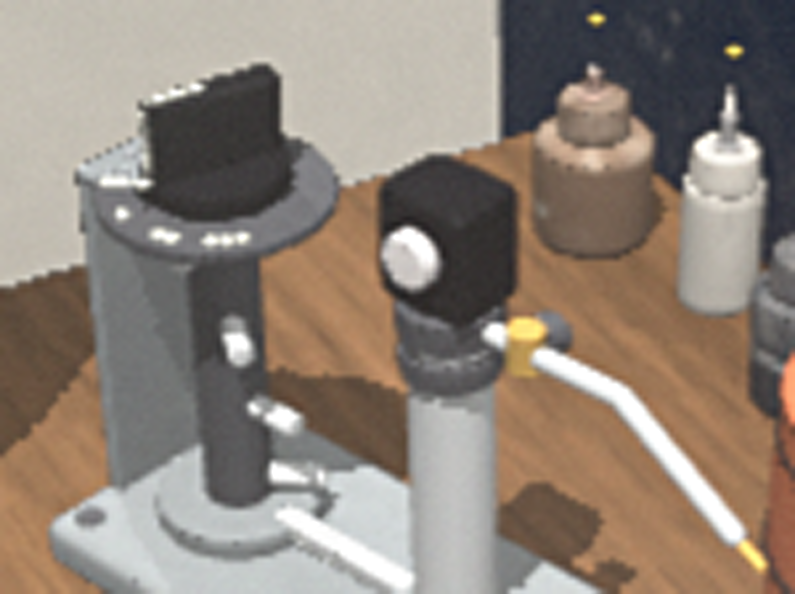

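In the enlarged top crop the knob's skirt is centred near crop (195,365). The white line points at the single dot at (195,490), so the selector starts at one dot. The two-dot mark is at (265,470), the bar at (125,472) and the three dots at (310,410). The head's top is centred near (555,246), with the button at (575,303).

```bash
python3 - <<'E'
from h import *
np.set_printoptions(precision=4,suppress=True)
def c(x,y,z): 
    return at_z('top',(x+.5)/5.6-.5+225,(y+.5)/5.6-.5+215,z)
knob=c(195,365,.158)
dial=c((60+338)/2,(228+510)/2,.149)
head=c(555,246,.190)
print('knob',knob,'dial',dial,'head',head)
for n,p in dict(bar=(125,472),one=(195,490),two=(265,470),three=(310,410)).items():
    q=c(*p,.149); d=q-knob; print(n,q,np.hypot(*d[:2]),np.degrees(np.arctan2(d[1],d[0])))
# line bar top z .185
a=c(180,375,.185);b=c(180,450,.185); print('line',a,b,np.degrees(np.arctan2(*(b-a)[:2][::-1])),np.linalg.norm(b-a))
tip=c(192,463,.157); print('tip',tip, np.hypot(*(tip-knob)[:2]),np.degrees(np.arctan2(*(tip-knob)[:2][::-1])))
d=knob-head; print('axis',np.linalg.norm(d[:2]),np.degrees(np.arctan2(d[1],d[0]))-90)
cs=[c(*p,.190) for p in [(485,210),(597,183),(625,280),(515,310)]]
for i in range(4): 
    e=cs[(i+1)%4]-cs[i]; print('edge',np.linalg.norm(e),np.degrees(np.arctan2(e[1],e[0])))
# base corners z .018
bc=[c(*p,.018) for p in [(45,268),(655,65),(760,370),(148,570)]]
for i in range(4): 
    e=bc[(i+1)%4]-bc[i]; print('base',bc[i],np.linalg.norm(e),np.degrees(np.arctan2(e[1],e[0])))
print(np.mean(bc,0))
E
```

```text
knob [0.4617 0.1593 0.158 ] dial [0.4608 0.159  0.149 ] head [0.4929 0.0653 0.19  ]
bar [0.4332 0.1781 0.149 ] 0.034166635449662364 146.57921296899295
one [0.4287 0.1594 0.149 ] 0.03298198080356819 179.7718913408118
two [0.4343 0.1409 0.149 ] 0.0329761252769686 -146.2220784810918
three [0.4503 0.1293 0.149 ] 0.032048579203309446 -110.7461171851402
line [0.4588 0.1605 0.185 ] [0.4397 0.1601 0.185 ] -178.74985712071657 0.019086410375006635
tip [0.436  0.1596 0.157 ] 0.025731883409014233 179.26589678975824
axis 0.09901170072839716 18.378563371899943
edge 0.029349420410996967 -75.56992523631087
edge 0.025706671921502205 -163.1749338154261
edge 0.028985531297428098 106.1039391356817
edge 0.02657051370369921 17.559432241991757
base [0.4922 0.2188 0.018 ] 0.19622794597099816 -70.68045644329217
base [0.5571 0.0336 0.018 ] 0.0983667795279816 -160.39095061368246
base [0.4645 0.0006 0.018 ] 0.19524242089873026 108.91074796280978
base [0.4012 0.1853 0.018 ] 0.09698392270085426 20.198371006700988
[0.4788 0.1096 0.018 ]
```

The measurements agree with the sizes given: the knob axis is 99 mm from the head (100 expected), the marks lie at about 33 mm radius, and the pointer tip is at 25.7 mm. Now I'll fit the gauge pose and check it with overlays in both cameras.

```bash
cat > fit.py <<'E'
from h import *
from scipy.optimize import least_squares
def cu(x,y,s=5.6,u0=225,v0=215): return ((x+.5)/s-.5+u0,(y+.5)/s-.5+v0)
def gp(p,P):
    P=np.atleast_2d(np.array(P,float)); c,s=np.cos(p[2]),np.sin(p[2])
    return np.c_[p[0]+c*P[:,0]-s*P[:,1], p[1]+s*P[:,0]+c*P[:,1], P[:,2]]
def knob(ang,r,z): # ang selector rad; direction in gauge frame
    a=np.pi+ang-0.9; return [r*np.cos(a),.1+r*np.sin(a),z]
E
python3 - <<'E'
from fit import *
np.set_printoptions(precision=4,suppress=True)
obs=[((195,365),[0,.1,.158]),(((60+338)/2,(228+510)/2),[0,.1,.149]),((555,246),[0,0,.190]),
 ((125,472),knob(0,.033,.149)),((195,490),knob(.6,.033,.149)),((265,470),knob(1.2,.033,.149)),((310,410),knob(1.8,.033,.149)),
 ((45,268),[.05,.15,.018]),((655,65),[.05,-.05,.018]),((760,370),[-.05,-.05,.018]),((148,570),[-.05,.15,.018])]
uv=np.array([cu(*o[0]) for o in obs]); P=[o[1] for o in obs]
f=lambda p:(proj('top',gp(p,P))-uv).ravel()
r=least_squares(f,[.493,.0655,.32],x_scale=[.01,.01,.1]); print(r.x,np.degrees(r.x[2])); print(r.fun.reshape(-1,2))
p=r.x
print('knob',gp(p,[0,.1,0]))
def circ(c,rad,z): 
    t=np.linspace(0,2*np.pi,60); return np.c_[c[0]+rad*np.cos(t),c[1]+rad*np.sin(t),0*t+z]
def box(x,y,z): return [[sx*x,sy*y,z] for sx,sy in((-1,-1),(1,-1),(1,1),(-1,1),(-1,-1))]
def bar(a,z):
    d=np.array(knob(a,1,0))-[0,.1,0]; n=np.array([-d[1],d[0],0]); o=np.array([0,.1,z])
    return [o+d*.023+n*.006,o+d*.023-n*.006,o-d*.023-n*.006,o-d*.023+n*.006,o+d*.023+n*.006]
for cam,tag,w in (('top','top0',(225,215,365,320,5.6)),('scene','scene0',(230,185,380,297,5.3))):
    im=cv2.imread(f'pics/{tag}.png'); u0,v0,u1,v1,s=w
    big=cv2.resize(im[v0:v1,u0:u1],None,fx=s,fy=s,interpolation=cv2.INTER_CUBIC)
    def dr(P,col):
        q=(proj(cam,gp(p,P))-[u0,v0]+.5)*s-.5
        cv2.polylines(big,[np.round(q).astype(int)],False,col,1)
    dr(circ((0,.1),.024,.158),(0,255,0)); dr(circ((0,.1),.039,.149),(0,255,0)); dr(box(.014,.017,.190),(0,0,255)); dr(box(.014,.017,.151),(0,0,255))
    dr(bar(.6,.185),(255,255,0)); dr([[x,y+.05,.018] for x,y,z in box(.05,.1,0)],(255,0,255))
    dr([[-.0195,.009*np.cos(t),.171+.009*np.sin(t)] for t in np.linspace(0,6.3,40)],(0,255,255))
    cv2.imwrite(f'pics/ov_{cam}.png',big)
E
```

```text
[0.494  0.0645 0.3311] 18.97116578909339
[[ 0.1639  0.1121]
 [ 0.0117 -0.5207]
 [ 0.609  -0.7835]
 [ 0.8734 -0.3601]
 [ 0.9416  0.1254]
 [ 0.9383 -0.3943]
 [ 0.9361 -0.1177]
 [-2.2092 -0.2359]
 [ 0.1032 -0.2567]
 [-0.2028  0.8574]
 [-2.8474  1.8539]]
knob [[0.4615 0.159  0.    ]]
```

View pics/ov_top.png

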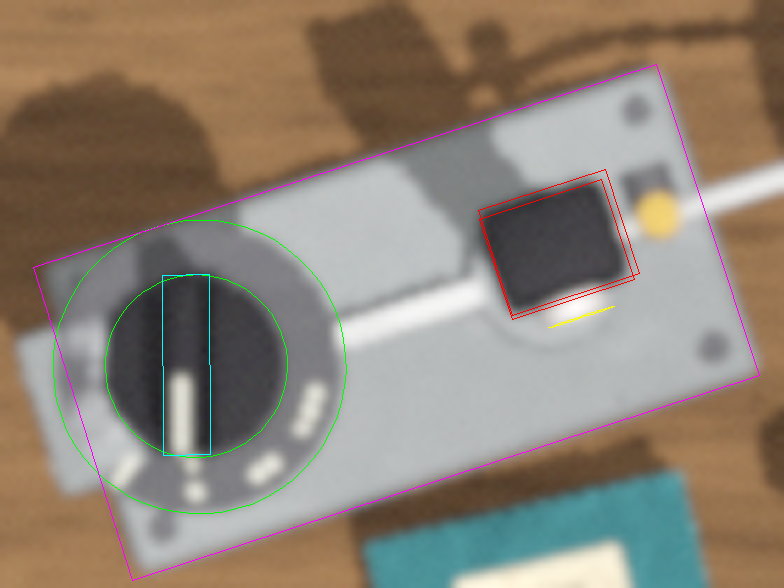

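View pics/ov_scene.png

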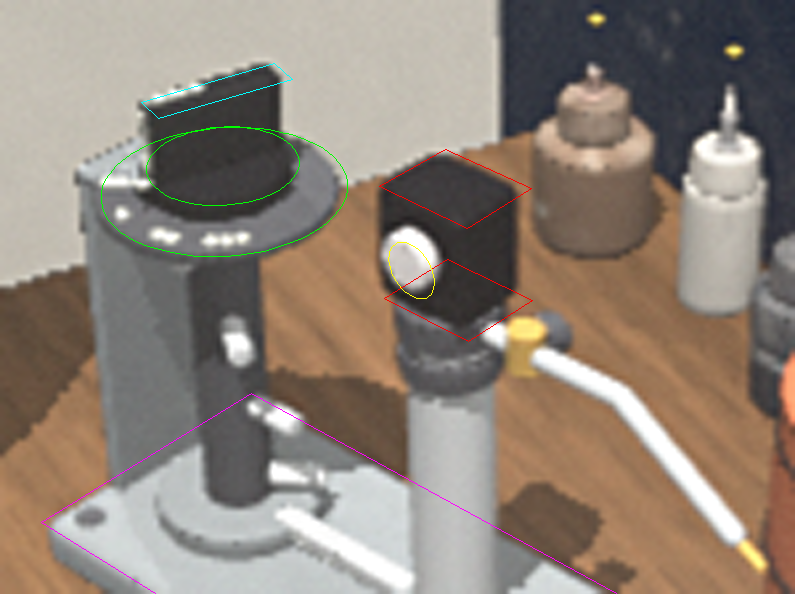

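The top overlay agrees within about 1 mm. The scene overlay is about 1–2 px to the right and low on the head. I'll check the depth data and a closer crop of the head and knob.

```bash
python3 - <<'E'
from fit import *
np.set_printoptions(precision=4,suppress=True)
crop('scene0',290,205,350,255,13,'scene0h')
for cam,tag in(('top','top0'),('scene','scene0')):
    z=np.load(f'pics/{tag}.npz'); d=z['d']; K,D,R,t=cal(cam)
    vv,uu=np.mgrid[0:480,0:640]; pts=np.c_[uu.ravel(),vv.ravel()].astype(float)
    n=cv2.undistortPoints(pts[:,None],K,D)[:,0]; dd=d.ravel()
    C=np.c_[n*dd[:,None],dd]; W=(C-t)@R
    W=W.reshape(480,640,3); W[d==0]=np.nan; np.save(f'pics/{tag}_W.npy',W)
    # head top
    m=(np.abs(W[...,2]-.19)<.006)&(np.hypot(W[...,0]-.494,W[...,1]-.065)<.03)
    print(cam,'head top',m.sum(),np.nanmedian(W[m],0),W[m].min(0),W[m].max(0),W[m].mean(0))
    m=(np.abs(W[...,2]-.185)<.006)&(np.hypot(W[...,0]-.4615,W[...,1]-.159)<.03)
    print(cam,'bar top',m.sum(),W[m].mean(0),W[m].min(0),W[m].max(0))
    m=(np.abs(W[...,2]-.158)<.003)&(np.hypot(W[...,0]-.4615,W[...,1]-.159)<.03)
    print(cam,'skirt',m.sum(),W[m].mean(0),W[m].min(0),W[m].max(0))
    m=(np.abs(W[...,2]-.149)<.004)&(np.hypot(W[...,0]-.4615,W[...,1]-.159)<.045)&(np.hypot(W[...,0]-.4615,W[...,1]-.159)>.025)
    print(cam,'dial',m.sum(),W[m].mean(0),W[m].min(0),W[m].max(0))
    m=(W[...,2]>.18)&(np.hypot(W[...,0]-.5,W[...,1]+.1)<.09)
    print(cam,'vase rim',m.sum(),W[m].mean(0),W[m].min(0),W[m].max(0))
W=np.load('pics/top0_W.npy')
# upright plate top at crop (60,410)
for x,y in ((40,340),(40,400),(60,420),(80,470),(70,375),(195,300)):
    u,v=cu(x,y); print((x,y),W[int(round(v)),int(round(u))])
E
```

```text
top head top 453 [0.4934 0.0662 0.1895] [0.4765 0.0476 0.1842] [0.5097 0.085  0.1952] [0.493  0.0661 0.1894]
top bar top 273 [0.4604 0.1603 0.1844] [0.4381 0.1542 0.1795] [0.4826 0.1667 0.1891]
top skirt 481 [0.4603 0.1597 0.1579] [0.4334 0.1375 0.155 ] [0.4836 0.1838 0.1608]
top dial 1251 [0.4596 0.1636 0.148 ] [0.4228 0.122  0.145 ] [0.499  0.203  0.1528]
top vase rim 857 [ 0.5492 -0.0944  0.192 ] [ 0.508  -0.1344  0.18  ] [ 0.5889 -0.0528  0.1999]
scene head top 281 [0.4891 0.0613 0.1906] [0.4746 0.0468 0.1841] [0.5084 0.0827 0.1932] [0.4898 0.0624 0.1897]
scene bar top 183 [0.458  0.1581 0.1841] [0.4361 0.1527 0.179 ] [0.4819 0.1678 0.1885]
scene skirt 208 [0.4567 0.1489 0.1586] [0.4319 0.1363 0.1552] [0.4822 0.1702 0.1609]
scene dial 466 [0.4519 0.1498 0.149 ] [0.4208 0.121  0.145 ] [0.4973 0.2015 0.1515]
scene vase rim 1463 [ 0.5459 -0.0968  0.1899] [ 0.5067 -0.1354  0.18  ] [ 0.588  -0.0527  0.1981]
(40, 340) [0.4684 0.2017 0.1448]
(40, 400) [0.4519 0.2008 0.1489]
(60, 420) [0.446  0.1963 0.1476]
(80, 470) [0.4327 0.1903 0.1456]
(70, 375) [0.458  0.1936 0.1482]
(195, 300) [0.4782 0.1579 0.1833]
```

View pics/scene0h.png

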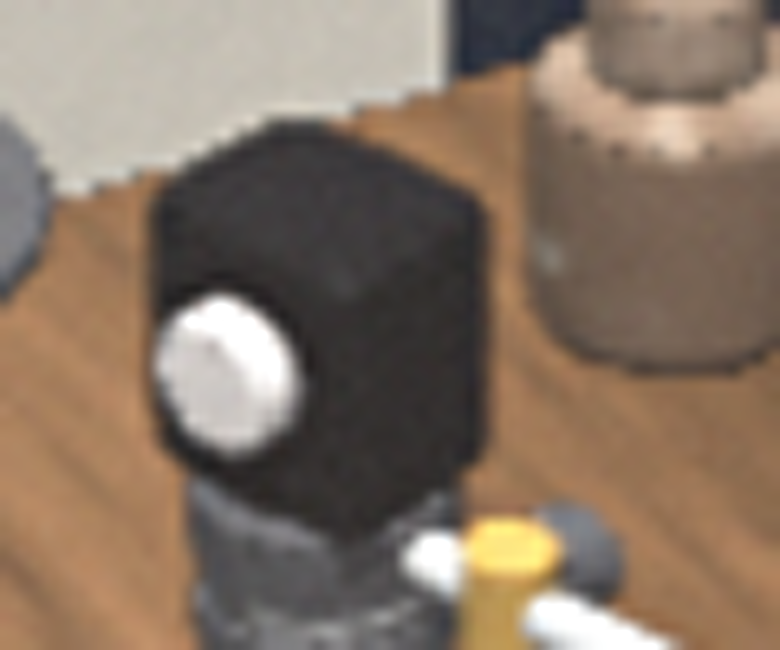

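Both cameras give the right heights: head top 0.190 m, bar top 0.185 m, dial 0.148 m. Averaged over the two, the knob axis is at about (0.4605, 0.160), the head at (0.4925, 0.0655) and the yaw is about 18.7°. I'll compute the first move, to above the knob with the jaws across the bar.

```bash
cat > mv.py <<'E'
from h import *
np.set_printoptions(precision=4,suppress=True)
def move(xyz,ang,R=None,p=None):
    s=arm.observe(); R=np.array(s['tcp_rot']) if R is None else R; p=np.array(s['position']) if p is None else p
    a=np.radians(ang); Rt=np.c_[[np.cos(a),np.sin(a),0],[np.sin(a),-np.cos(a),0],[0,0,-1]]
    d=R.T@(np.array(xyz)-p)*1000; rv=cv2.Rodrigues(R.T@Rt)[0].ravel()
    print('t',s['time_s'],'p',p,'ang',np.degrees(np.arctan2(R[1,0],R[0,0])),'tilt',R[:,2],'F',np.array(s['wrist_force']),'w',s['width'])
    print('shift mm',d,'rv',rv)
E
python3 -c "
from mv import *
move([.4605,.160,.231],91.3)"
```

```text
t 0.1 p [0.4423 0.4047 0.2305] ang 42.45582275386144 tilt [-0.0011 -0.001  -1.    ] F [-0.367   0.1977  0.1812] w 0.08559703525642194
shift mm [-151.7201  192.794    -0.2491] rv [-0.0007  0.0014 -0.8525]
```

Request:
{"fn": "apply_moves", "kwargs": {
  "commands": [1,-152,193,0,0,0,-0.852,1,-152,193,0,0,0,-0.852,1,-152,193,0,0,0,-0.852,1,-152,193,0,0,0,-0.852,1,-152,193,0,0,0,-0.852,1,-152,193,0,0,0,-0.852,1,-152,193,0,0,0,-0.852,1,-152,193,0,0,0,-0.852,1,-152,193,0,0,0,-0.852,1,-152,193,0,0,0,-0.852],
  "grip_force": 40
}}

```text
time_s: 0.93
position: [0.4608, 0.1607, 0.2311]
tcp_rot: [[-0.02, 1.0, -0.0], [1.0, 0.02, 0.0], [0.0, -0.0, -1.0]]
wrist_force: [0.3, 0.6, -0.2]
width: 0.085
```

```bash
python3 - <<'E'
from mv import *
snap('scene','scene1'); crop('scene1',220,110,360,260,4,'scene1c')
move([.4605,.160,.163],91.3)
E
```

```text
t 0.9833 p [0.4608 0.161  0.2311] ang 91.21253015502569 tilt [-0.0002  0.0003 -1.    ] F [ 0.7413 -0.5611 -0.659 ] w 0.085189156037167
shift mm [-1.0111 -0.2769 68.1481] rv [-0.0002 -0.0003 -0.0015]
```

View pics/scene1c.png

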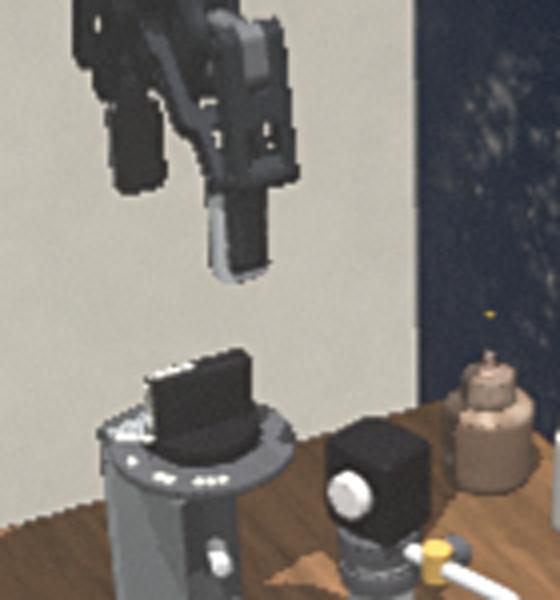

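The fingers straddle the knob: the left tip is near crop (138,188) and the right near (240,272). I'll check these against the projected tip positions to see the camera offset.

```bash
python3 - <<'E'
from mv import *
q=proj('scene',[[.4608,.161+.047,.244],[.4608,.161-.047,.244],[.4608,.161,.244],[.4605,.160,.185],[.4605-.023,.160,.185]])
print((q-[220,110]+.5)*4-.5)
E
```

```text
[[142.5681 191.8438]
 [241.5129 283.4711]
 [190.0424 235.8115]
 [200.3617 367.5562]
 [148.6733 381.612 ]]
```

Request:
{"fn": "apply_moves", "kwargs": {
  "commands": [1,-0.5,0,25,0,0,0,1,-0.5,0,45,0,0,0,1,-0.5,0,60,0,0,0,1,-0.5,0,68,0,0,0,1,-0.5,0,68,0,0,0,1,-0.5,0,68,0,0,0],
  "grip_force": 40
}}

```text
time_s: 1.48
position: [0.4607, 0.1602, 0.1633]
tcp_rot: [[-0.023, 1.0, -0.001], [1.0, 0.023, -0.0], [-0.0, -0.001, -1.0]]
wrist_force: [0.1, 1.2, 1.1]
width: 0.0854
```

Request:
{"fn": "apply_moves", "kwargs": {
  "commands": [0,0,0,0,0,0,0,0,0,0,0,0,0,0,0,0,0,0,0,0,0,0,0,0,0,0,0,0,0,0,0,0,0,0,0,0,0,0,0,0,0,0,0,0,0,0,0,0,0],
  "grip_force": 40
}}

```text
time_s: 2.07
position: [0.4611, 0.1605, 0.1638]
tcp_rot: [[-0.022, 1.0, 0.0], [1.0, 0.022, 0.003], [0.003, 0.001, -1.0]]
wrist_force: [-1.4, 4.0, 2.0]
width: 0.0106
```

Gripped: the width reads 10.6 mm against a 12 mm bar, with low forces. Now I'll turn it 0.6 rad counter-clockwise, which is negative about the downward tool z.

Request:
{"fn": "apply_moves", "kwargs": {
  "commands": [0,0,0,0,0,0,-0.1,0,0,0,0,0,0,-0.2,0,0,0,0,0,0,-0.3,0,0,0,0,0,0,-0.4,0,0,0,0,0,0,-0.5,0,0,0,0,0,0,-0.6,0,0,0,0,0,0,-0.61,0,0,0,0,0,0,-0.61,0,0,0,0,0,0,-0.61,0,0,0,0,0,0,-0.61],
  "grip_force": 40
}}

```text
time_s: 2.9
position: [0.4609, 0.1609, 0.1638]
tcp_rot: [[-0.591, 0.806, 0.0], [0.806, 0.591, 0.003], [0.002, 0.002, -1.0]]
wrist_force: [-1.3, 6.2, 2.7]
width: 0.0113
```

Request:
{"fn": "apply_moves", "kwargs": {
  "commands": [1,0,0,0,0,0,0,1,0,0,0,0,0,0,1,0,0,0,0,0,0,1,0,0,0,0,0,0,1,0,0,0,0,0,0,1,0,0,0,0,0,0]
}}

```text
time_s: 3.4
position: [0.4608, 0.1593, 0.1632]
tcp_rot: [[-0.591, 0.807, -0.0], [0.807, 0.591, -0.0], [-0.0, -0.0, -1.0]]
wrist_force: [-0.5, -0.3, 0.1]
width: 0.0818
```

Request:
{"fn": "apply_moves", "kwargs": {
  "commands": [1,0,0,-25,0,0,0,1,0,0,-60,0,0,0,1,0,0,-85,0,0,0,1,0,0,-85,0,0,0]
}}

```text
time_s: 3.73
position: [0.4636, 0.1604, 0.2535]
tcp_rot: [[-0.591, 0.807, 0.008], [0.807, 0.591, 0.002], [-0.002, 0.008, -1.0]]
wrist_force: [0.7, 0.7, 0.2]
width: 0.0854
```

```bash
python3 - <<'E'
from mv import *
snap('scene','scene2'); crop('scene2',220,110,360,260,4,'scene2c')
move([.4925,.0655,.248],198.7)
E
```

```text
t 3.7833 p [0.4628 0.1601 0.2511] ang 126.21483673815112 tilt [ 0.0053  0.0017 -1.    ] F [ 0.1478 -0.0126 -0.4474] w 0.08534452591104844
shift mm [-93.8887 -31.9066   3.1083] rv [ 0.0035  0.0048 -1.2651]
```

View pics/scene2c.png

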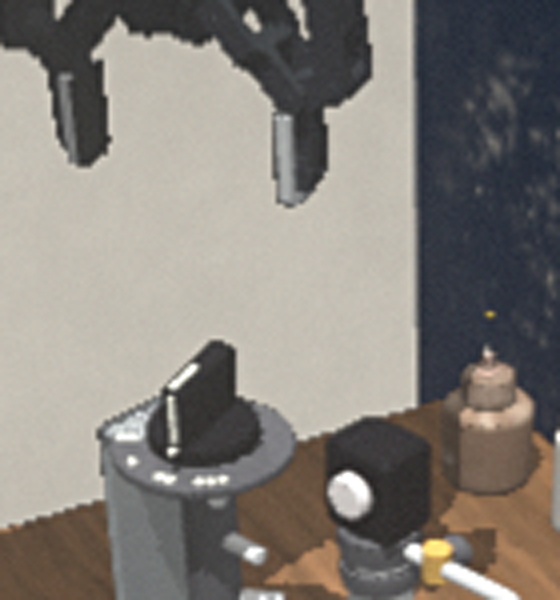

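In the crop the white pointer is now at (172,450), aimed at the two dots near (163,478). Now I'll go above the head.

Request:
{"fn": "apply_moves", "kwargs": {
  "commands": [1,-94.5,-30.5,0,0,0,-1.265,1,-94.5,-30.5,0,0,0,-1.265,1,-94.5,-30.5,0,0,0,-1.265,1,-94.5,-30.5,0,0,0,-1.265,1,-94.5,-30.5,0,0,0,-1.265,1,-94.5,-30.5,0,0,0,-1.265,1,-94.5,-30.5,0,0,0,-1.265,1,-94.5,-30.5,0,0,0,-1.265,1,-94.5,-30.5,0,0,0,-1.265,1,-94.5,-30.5,0,0,0,-1.265]
}}

```text
time_s: 4.62
position: [0.4913, 0.065, 0.2468]
tcp_rot: [[-0.959, -0.282, -0.002], [-0.282, 0.959, -0.0], [0.002, 0.0, -1.0]]
wrist_force: [0.2, 0.2, -0.2]
width: 0.0854
```

```bash
python3 - <<'E'
from mv import *
snap('top','top3'); crop('top3',225,200,365,305,5.6,'top3c')
snap('scene','scene3'); crop('scene3',220,110,380,270,3.7,'scene3c')
move([.4925,.0655,.155],198.7)
E
```

```text
t 4.7167 p [0.4914 0.0651 0.247 ] ang -163.95912358491057 tilt [-0.002  -0.0003 -1.    ] F [0.2614 0.2613 0.2494] w 0.0854002525830035
shift mm [-1.3938  0.0448 91.994 ] rv [ 0.0003 -0.002  -0.0464]
```

View pics/top3c.png

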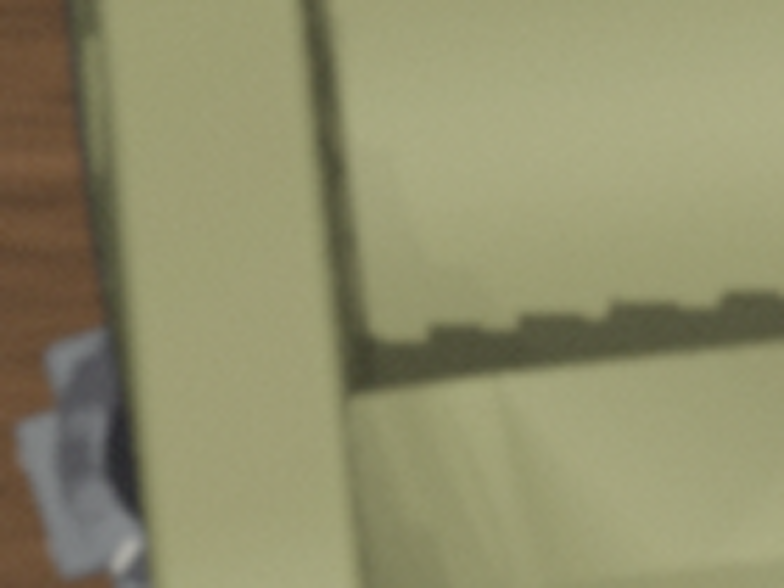

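View pics/scene3c.png

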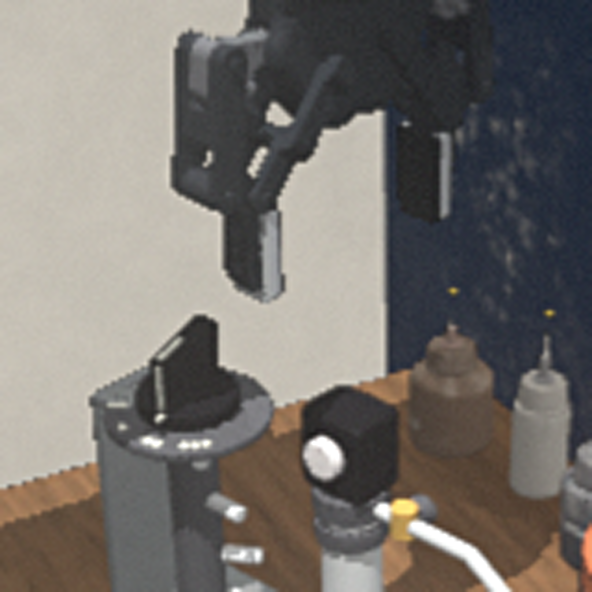

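The arm hides the gauge from the top camera. In the scene crop the pointer foot is at (160,420), next to the two dots at (150,442). I'll check the selector angle and the head position numerically by projection.

```bash
python3 - <<'E'
from fit import *
np.set_printoptions(precision=1,suppress=True)
p=[.4925,.0655,np.radians(18.7)]
im=cv2.imread('pics/scene3.png'); u0,v0,u1,v1,s=235,180,345,260,7
big=cv2.resize(im[v0:v1,u0:u1],None,fx=s,fy=s,interpolation=cv2.INTER_CUBIC)
def q(P): return (proj('scene',gp(p,P))-[u0,v0]+.5)*s-.5
for a in (1.08,1.2,1.32): print(a,'top end',q([knob(a,.023,.185)]),'tip',q([knob(a,.025,.157)]),'mark',q([knob(a,.033,.149)]))
b=[]
for a,col in((1.2,(255,255,0)),):
    d=np.array(knob(a,1,0))-[0,.1,0]; n=np.array([-d[1],d[0],0]); o=np.array([0,.1,.185])
    P=[o+d*.023+n*.006,o+d*.023-n*.006,o-d*.023-n*.006,o-d*.023+n*.006,o+d*.023+n*.006]
    cv2.polylines(big,[np.round(q(P)).astype(int)],False,col,1)
for z in(.19,.15):
    P=[[sx*.014,sy*.017,z] for sx,sy in((-1,-1),(1,-1),(1,1),(-1,1),(-1,-1))]
    cv2.polylines(big,[np.round(q(P)).astype(int)],False,(0,0,255),1)
cv2.polylines(big,[np.round(q([[-.0195,.009*np.cos(t),.171+.009*np.sin(t)] for t in np.linspace(0,6.3,40)])).astype(int)],False,(0,255,255),1)
cv2.imwrite('pics/ov3.png',big)
E
```

```text
1.08 top end [[185.9 195.7]] tip [[189.7 302.9]] mark [[171.6 347.5]]
1.2 top end [[195.9 198.5]] tip [[200.5 306. ]] mark [[185.7 351.7]]
1.32 top end [[206.7 200.6]] tip [[212.  308.4]] mark [[200.9 354.9]]
```

View pics/ov3.png

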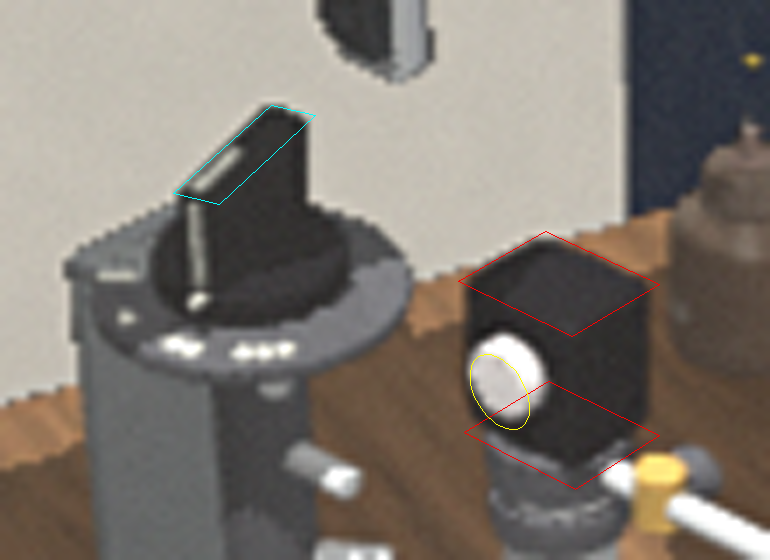

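The bar overlay matches 1.2 rad, apart from a uniform sub-pixel to 1 px camera bias, and the column is still down. The head overlay agrees to about 1 mm, so I'll descend over the head with the jaws along the gauge's x.

Request:
{"fn": "apply_moves", "kwargs": {
  "commands": [1,-1.7,0,10,0,0,-0.046,1,-1.7,0,35,0,0,-0.046,1,-1.7,0,60,0,0,-0.046,1,-1.7,0,80,0,0,-0.046,1,-1.7,0,90,0,0,-0.046,1,-1.7,0,93,0,0,-0.046,1,-1.7,0,93,0,0,-0.046,1,-1.7,0,93,0,0,-0.046]
}}

```text
time_s: 5.38
position: [0.4942, 0.0658, 0.1561]
tcp_rot: [[-0.948, -0.319, 0.001], [-0.319, 0.948, 0.0], [-0.001, -0.0, -1.0]]
wrist_force: [0.8, 1.2, -0.0]
width: 0.0855
```

```bash
python3 - <<'E'
from mv import *
snap('scene','scene4'); crop('scene4',220,110,380,270,3.7,'scene4c')
move([.493,.0655,.154],198.7)
E
```

```text
t 5.4333 p [0.4946 0.0658 0.1564] ang -161.38414358657317 tilt [ 0.0018  0.0002 -1.    ] F [ 0.4293 -0.0691  0.0784] w 0.08533573197447675
shift mm [1.6398 0.1916 2.4388] rv [-0.0004  0.0018 -0.0015]
```

View pics/scene4c.png

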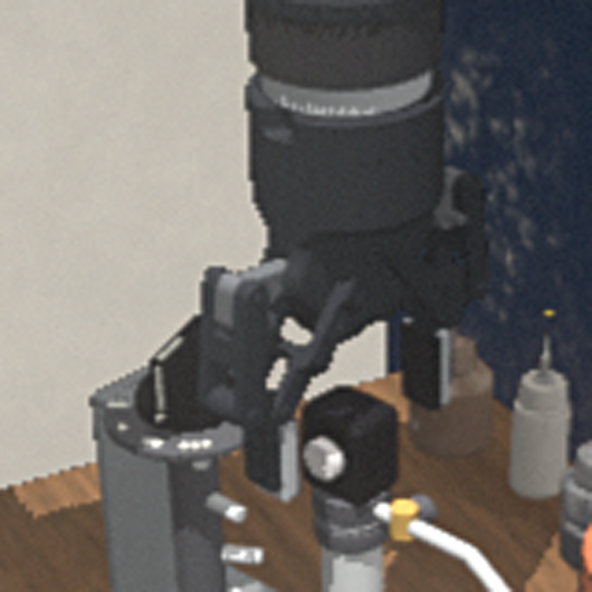

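The open fingers straddle the head, with the near finger at crop (270,460) in front of the button at (325,457) and the far one behind. I'll correct by 1–2 mm, then read the pose.

Request:
{"fn": "apply_moves", "kwargs": {
  "commands": [1,1.3,0,2,0,0,0,1,1.3,0,2,0,0,0,1,1.3,0,2,0,0,0]
}}

```text
time_s: 5.68
position: [0.4927, 0.0653, 0.1538]
tcp_rot: [[-0.948, -0.32, 0.001], [-0.32, 0.948, 0.0], [-0.001, -0.0, -1.0]]
wrist_force: [0.0, 0.9, -0.8]
width: 0.0857
```

Request:
{"fn": "apply_moves", "kwargs": {
  "commands": [0,0,0,0,0,0,0,0,0,0,0,0,0,0,0,0,0,0,0,0,0,0,0,0,0,0,0,0,0,0,0,0,0,0,0,0,0,0,0,0,0,0,0,0,0,0,0,0,0,0,0,0,0,0,0,0],
  "grip_force": 60
}}

```text
time_s: 6.35
position: [0.4929, 0.0655, 0.1536]
tcp_rot: [[-0.947, -0.32, 0.001], [-0.32, 0.947, 0.0], [-0.001, -0.0, -1.0]]
wrist_force: [2.2, 0.9, 2.8]
width: 0.0274
```

```bash
python3 - <<'E'
from mv import *
snap('scene','scene5'); crop('scene5',220,110,380,270,3.7,'scene5c')
move([.493,.0655,.154],198.7)
E
```

```text
t 6.4 p [0.493  0.0655 0.1536] ang -161.3271138886332 tilt [ 0.001   0.0003 -1.    ] F [2.3718 0.888  2.9968] w 0.027514877556546486
shift mm [-0.0487  0.0259 -0.3814] rv [-0.0001  0.001  -0.0005]
```

View pics/scene5c.png

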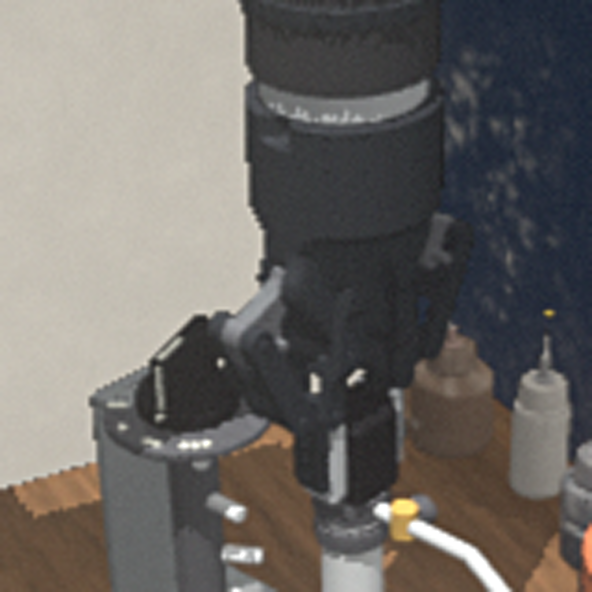

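The grip is at 27.4 mm, so the button is flush in the 28 mm head, with forces of about 3 N. Now I'll pull straight up.

Request:
{"fn": "apply_moves", "kwargs": {
  "commands": [0,0,0,-2,0,0,0,0,0,0,-6,0,0,0,0,0,0,-12,0,0,0,0,0,0,-18,0,0,0,0,0,0,-25,0,0,0,0,0,0,-32,0,0,0,0,0,0,-39,0,0,0,0,0,0,-46,0,0,0,0,0,0,-52,0,0,0,0,0,0,-56,0,0,0],
  "grip_force": 60
}}

```text
time_s: 7.23
position: [0.4929, 0.0655, 0.2094]
tcp_rot: [[-0.947, -0.32, 0.001], [-0.32, 0.947, 0.0], [-0.001, 0.0, -1.0]]
wrist_force: [5.4, 2.2, -5.8]
width: 0.0271
```

Request:
{"fn": "apply_moves", "kwargs": {
  "commands": [0,0,0,-4,0,0,0,0,0,0,-8,0,0,0,0,0,0,-11,0,0,0,0,0,0,-13,0,0,0,0,0,0,-14,0,0,0,0,0,0,-14.5,0,0,0,0,0,0,-14.5,0,0,0,0,0,0,-14.5,0,0,0]
}}

```text
time_s: 7.9
position: [0.4929, 0.0655, 0.2235]
tcp_rot: [[-0.947, -0.32, 0.001], [-0.32, 0.947, 0.0], [-0.001, 0.0, -1.0]]
wrist_force: [5.0, 1.7, -3.8]
width: 0.0272
```

```bash
python3 - <<'E'
from mv import *
move([.493,.0655,.2236],198.7)
snap('scene','scene6'); crop('scene6',220,110,450,340,2.6,'scene6c')
s=arm.observe(); print(s['wrist_force'],s['ft_torque'],s['position'],s['width'],s['time_s'])
E
```

```text
t 7.9 p [0.4929 0.0655 0.2235] ang -161.33289986229974 tilt [ 0.0005  0.0003 -1.    ] F [ 5.0193  1.7294 -3.7622] w 0.027196342578976972
shift mm [-0.0907 -0.0072 -0.0723] rv [ 0.0001  0.0006 -0.0006]
[ 4.8163  2.1054 -4.5086] [ 0.2181 -0.7846  0.2659] [0.4929 0.0655 0.2235] 0.027104973196889644 7.95
```

View pics/scene6c.png

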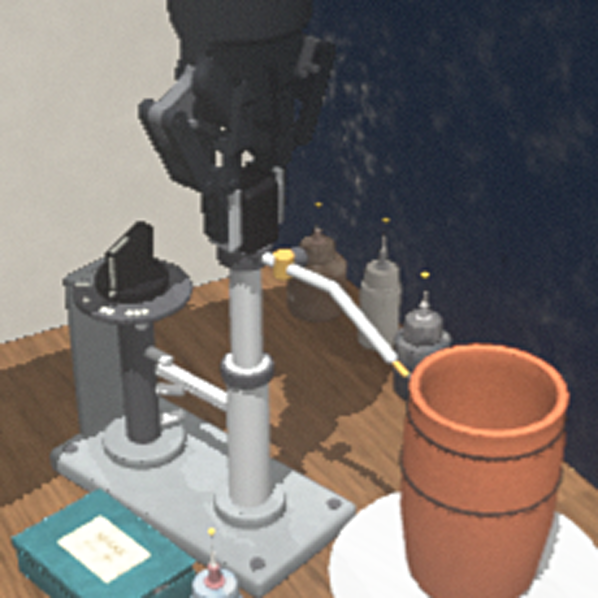

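The column is up about 70 mm, the selector is still at two dots and the vase is untouched. The downward force is only about 4 N, the column's weight, so it's not clearly against the stop. I'll creep up.

Request:
{"fn": "apply_moves", "kwargs": {
  "commands": [0,0,0,-0.5,0,0,0,0,0,0,-1,0,0,0,0,0,0,-1,0,0,0,0,0,0,-1,0,0,0]
}}

```text
time_s: 8.28
position: [0.4929, 0.0655, 0.2237]
tcp_rot: [[-0.947, -0.32, -0.0], [-0.32, 0.947, 0.0], [0.0, 0.0, -1.0]]
wrist_force: [5.8, 1.1, -9.0]
width: 0.027
```

Request:
{"fn": "apply_moves", "kwargs": {
  "commands": [0,0,0,-0.5,0,0,0,0,0,0,-1,0,0,0,0,0,0,-1,0,0,0,0,0,0,-1,0,0,0]
}}

```text
time_s: 8.62
position: [0.4929, 0.0655, 0.2239]
tcp_rot: [[-0.947, -0.32, -0.001], [-0.32, 0.947, 0.0], [0.001, 0.0, -1.0]]
wrist_force: [9.7, 1.1, -16.2]
width: 0.0279
```

Now the force reads −16 N with z unchanged at 0.2239 m, a 70.3 mm rise, so the column is against the stop. I'll hold for a moment and do a last check with pictures.

Request:
{"fn": "apply_moves", "kwargs": {
  "commands": [0,0,0,0,0,0,0,0,0,0,0,0,0,0,0,0,0,0,0,0,0,0,0,0,0,0,0,0,0,0,0,0,0,0,0,0,0,0,0,0,0,0]
}}

```text
time_s: 9.12
position: [0.4929, 0.0655, 0.2239]
tcp_rot: [[-0.947, -0.32, -0.001], [-0.32, 0.947, 0.0], [0.001, 0.0, -1.0]]
wrist_force: [9.7, 2.4, -16.2]
width: 0.0272
```

```bash
python3 - <<'E'
from fit import *
np.set_printoptions(precision=4,suppress=True)
im,d=snap('scene','scene7')
p=[.4925,.0655,np.radians(18.7)]
u0,v0,u1,v1,s=235,150,435,300,4
big=cv2.resize(cv2.imread('pics/scene7.png')[v0:v1,u0:u1],None,fx=s,fy=s,interpolation=cv2.INTER_CUBIC)
def q(P): return (proj('scene',gp(p,P))-[u0,v0]+.5)*s-.5
for P,c in (([0,-.118,.180],(255,0,255)),(knob(1.2,.025,.157),(0,255,255)),(knob(1.2,.033,.149),(0,255,0))):
    x=q([P])[0]; print(x); cv2.drawMarker(big,tuple(int(round(a)) for a in x),c,cv2.MARKER_CROSS,10,1)
cv2.imwrite('pics/ov7.png',big)
K,D,R,t=cal('scene')
vv,uu=np.mgrid[0:480,0:640]; n=cv2.undistortPoints(np.c_[uu.ravel(),vv.ravel()].astype(float)[:,None],K,D)[:,0]; dd=d.ravel()
W=((np.c_[n*dd[:,None],dd])-t)@R
W0=np.load('pics/scene0_W.npy').reshape(-1,3)
for w in (W0,W):
    m=(w[:,2]>.185)&(w[:,2]<.2)&(np.hypot(w[:,0]-.548,w[:,1]+.0936)<.055)&(dd>0)
    print('rim',m.sum(),w[m].min(0),w[m].max(0),(w[m].min(0)+w[m].max(0))/2)
o=arm.observe(); print(o['time_s'],o['position'],o['wrist_force'],o['width'],o['qvel'])
E
```

```text
[563.872  420.1158]
[114.3368 294.6698]
[105.9027 320.7516]
rim 1096 [ 0.5076 -0.1345  0.185 ] [ 0.588  -0.0527  0.1981] [ 0.5478 -0.0936  0.1916]
rim 1087 [ 0.5072 -0.1349  0.185 ] [ 0.5888 -0.0428  0.1984] [ 0.548  -0.0888  0.1917]
9.1667 [0.4929 0.0655 0.2239] [  9.1384   2.3285 -15.0819] 0.02736929286065762 [0.0014 0.0007 0.0011 0.     0.0001 0.0013]
```

View pics/ov7.png

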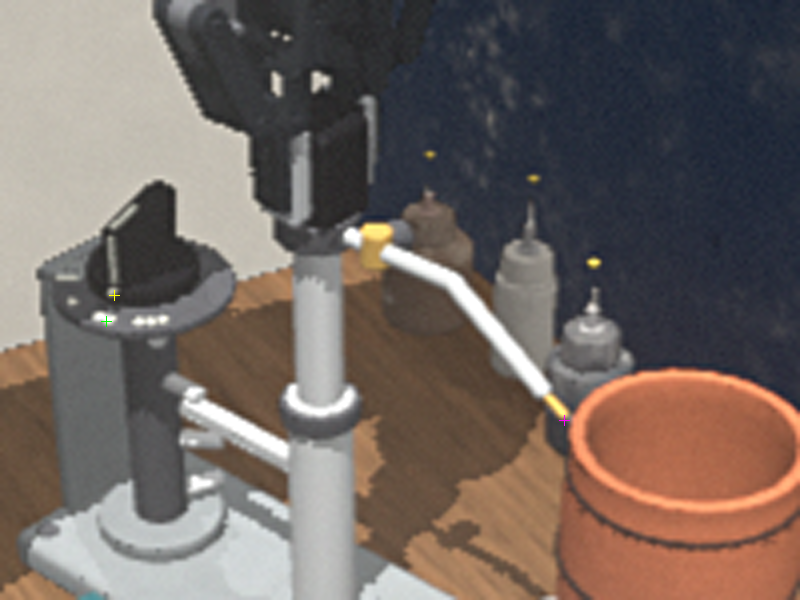

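The brass tip lies on the projected 180 mm point at crop (564,420), and the pointer is at the two dots, near (106,320). The vase rim is where it was; the one changed bound is the raised pointer tip falling inside the search area. The arm is still, so I'll hand in.

```bash
python3 -c "
from workcell import arm
print(arm.finish_job())
o=arm.observe(); print(o['time_s'],o['position'],o['wrist_force'],o['width'])"
```

```text
the job is handed in; nothing more can be done
None
the job is handed in; nothing more can be done
```

The gauge is set to the two-dot stop and its column is held up against it; I handed the job in at about 9.2 s. I gripped the knob bar, turned it from one dot to two dots with the column down, and let go. Then I pinched the head along the gauge's x, which pressed the button in, and pulled the column straight up.

Last checks before handing in:
- **Column:** it had risen 70.3 mm. As I pulled further, the downward force grew from 4 N to about 15–16 N while the height stayed almost the same, so it is against the stop.
- **Grip:** the fingers held the head at about 27 mm with the grip set to 60 N, and the arm was still.
- **Pointer:** the brass tip was on the projected point 180 mm above the bench.
- **Selector:** the knob's bar matched 1.2 rad in the scene picture taken just after the turn, and still pointed at the two dots at the end.
- **Vase:** the rim was unmoved to within about 1 mm. One depth bound shifted by 10 mm, most likely because the raised pointer tip came into the measured area.

**Disagreements and limits:**
- The scene camera was off from my fitted gauge pose by about 1 px (1–2 mm).
- In the scene picture the head block's lower edge appeared 2–4 mm higher than expected, which I put down to rounded edges.
- The arm blocked the top camera after the turn, so later checks used only the scene camera.
- The final call returned no verdict, and the state could not be read afterwards.

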